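# Close the desiccant tub and hold up the spare canister with tongs

### The arm

A 7-joint arm with a two-finger parallel gripper is mounted at the origin on the work surface. World frame = base frame: x ahead of the robot, y to its left, z up, the work surface at z = 0. Lengths are in m, angles in rad, forces in N, time in s.
With the tool pointing down it reaches from about 0.4 to 0.85 m from the base axis. Payload 10.4 kg.
Tool frame: the origin (TCP) lies at the very end of the fingers, on their centre line; the grasp point (between the pads) lies 19 mm behind it; z points along the fingers, y is the direction in which the jaws open and shut (so a half turn about z gives the same grasp; the last joint's range is limited). The gripper opens to 85 mm and grips with 20 to 120 N. Pads are 22 mm wide; open, the fingers measure 114 mm over their backs; the gripper's body (76 mm by 85 mm) begins 54 mm behind the grasp point. The pads swing forward as they close: fully open they stand 13 mm farther back than shut.
Start: joints at [-1.221, 0.332, -0.065, 1.46, 0.022, 1.35, -0.088], TCP at [0.228, 0.582, 0.231] pointing down, gripper open.
Joint ranges: [-2.6, 2.6], [-0.5, 2.12], [-1.47, 1.34], [0.16, 2.42], [-1.27, 4.41], [0.06, 2.06], [-2.6, 2.6]. Speed limits (rad/s): [2.22, 2.22, 2.79, 2.79, 3.14, 3.14, 3.14].

### API

Orientations are given as a unit quaternion [x, y, z, w].
In Python, from station import robot, optics, ticket gives the robot as it stands.
- The arm moves only by the shell command python3 -m crank 'ROWS' [FORCE]. ROWS is JSON, one flat list of numbers, 5 for each row, row after row: the closure in counts, from 0 (fully open) to 255 (shut), then the shift along the tool's x, y, z in cm, then the turn about the tool's z in degrees. A call has 1 to 10 rows; each row shifts and turns the commanded pose from where the row before left it, along the tool's axes as they then stand; what a row does not reach is not made up. A row lasts 1/12 s, in which the tool goes at most 41.7 mm and 7.16 degrees, less where a joint would pass 70% of its speed; a pose out of reach is approached as far as the arm can. A call is refused whole if a number of a shift passes 4.17 or a number of a turn 7.16, either way. A call with a gripper value outside its range is refused whole. The fingers move at their own pace and stop on an object; FORCE is the grip in N (left out, the last holds). Time passes only in rows, so rows that do not move let the fingers close. It gives the time, the measured TCP pose, the force and the opening at its end, in the units of the state.
- robot.get_state(): the state, without advancing time (a new reading comes with each control period).
- optics.grab_frame(name): name is "scene" or "top"; returns (picture, depth): 400x640x3 uint8, red, green, blue; 400x640 float32, m along the optical axis (not along the pixel's ray), 0 where there is no reading.
- optics.get_calibration(name): a dict with "intrinsics" (3x3 intrinsics, pixels), "extrinsics" (4x4, takes a point from camera to world coordinates). Camera axes: x right, y up, looking along -z (the intrinsics and any distortion apply to the point x, -y, -z); pixel columns grow to the right and rows downward; lengths in m; the calibration is good to about 2 mm. A picture is of the moment at which its call begins. get_calibration takes no time and is no camera call.
- ticket.close_job(): hands the job in, once; it reports no verdict.
The state is a dict: "t": time; "q": joint angles; "joint_velocities": joint speeds; "joint_efforts": joint torques, N m; "ee_pos": TCP position; "orientation": TCP orientation; "contact_force": force on the tool from outside, world axes, zero at the start; "ft_torque": the same for the moment, N m; "grip_width": finger opening in m.
Only numpy, scipy, OpenCV 4.12 (cv2) and the standard library are available. Lean on these libraries where they do the work, as an engineer would, in place of code of your own. Each camera call takes 0.05 s, during which the arm holds its last target. There are 200 camera calls.

### The job

First put the loose lid back on the desiccant tub so that it sits fully seated and level, and let go of it. Then pick up the tongs, close their jaws on the one canister left standing on the bench, lift it upright about 15 cm above the bench and finish while still holding it there in the tongs. Do not touch the canister with the gripper's fingers, do not knock it over, and leave the tin, the tape roll and the small carton where they are.

Things in the scene. Friction and masses are not known exactly. Their poses are not given: they have to be found in the camera images.
- tub_rim (a point): Open round white plastic tub, 110 mm outside diameter, 85 mm tall, walls 4 mm (mouth 102 mm across), loose, 0.7 kg, standing on the bench, with white canisters inside that stay below 56 mm height. This point is the centre of its mouth, level with the rim's top; z up.
- lid_knob (a point): Centre, half-way up, of the upright black round knob (24 mm diameter, 28 mm tall) on the tub's loose white lid, which lies on the bench the right way up. The point is 14 mm above the top of the lid's disc; with the lid seated it is 19 mm above the tub's rim, on the tub's axis.
- lid_flange (a point): Centre of the underside of the lid's disc (where it bears on the rim); z up out of the knob. Seated, it coincides with tub_rim.
- lid: The whole lid, about 90 g: a white disc 116 mm across and 5 mm thick with a 95 mm spigot 8 mm deep under it (lower edge bevelled, 3.5 mm play all round in the tub's mouth). Origin at the centre of the spigot's underside, 27 mm below the knob's centre.
- tongs_grip (a point): Where to grip the tongs: midway between their two flat black grip sleeves (70 mm long, 24 mm tall), half-way up (12 mm above the bench at the start), near the centre of mass. x points to the jaws, y from the right arm to the left, z up. At rest the tongs are 64 mm wide over the sleeves here. Squeeze along y (20 N or more to clamp); held 48 to 58 mm wide they can be carried with the jaws still open.
- tongs_mouth (a point): Point midway between the two jaws, half-way up, 100 mm ahead of tongs_grip along its x. At rest the jaws are 75 mm apart. Each jaw is 24 mm tall, its scoop about 40 mm long in x; on the 32 mm canister the arms are parallel and 44 mm wide over the sleeves.
- tongs: The whole sprung steel tongs, 210 mm long, 24 mm tall, 0.09 kg, lying flat: a bridge at the tail, two arms with sleeves, scooped jaws in front. Both arms swing in together against springs (about 4 N a side at first, 8 N when 44 mm wide at the sleeves) and open when let go. Origin midway between the tail hinges, on the underside, 85 mm behind the grip point; x to the jaws.
- tongs_left: The tongs' arm on their +y side; origin at its hinge, x along the arm to its jaw, z up.
- tongs_right: The tongs' arm on their -y side; origin at its hinge, x along the arm to its jaw, z up.
- canister_center (a point): The desiccant canister left out: an upright white plastic cylinder 32 mm in diameter and 48 mm tall with a thin grey band near its top, about 30 g, standing on the bench; this point is its centre, half-way up; z along its axis.
- canister: The same canister; origin at the centre of its underside.
- tin: Bystander: squat closed aluminium tin, 56 mm diameter, 26 mm tall; origin at the centre of its underside. It and the canister may stand in each other's places.
- tape: Bystander: roll of amber packing tape lying flat, 90 mm diameter, 48 mm tall; origin at the centre of its underside.
- carton: Bystander: small cardboard carton 50 x 90 x 40 mm high; origin at the centre of its underside.
Things that resemble listed ones, but are neither listed nor needed, are in the scene too. What is shaped like the lid but purple or yellow is not meant. What is shaped like the part that bears tub_rim but green is not meant.

How it is judged:
On the way, in this order (a step that is already met when the one before it is completed fails the run):
1. the lid sits seated and level on the tub's rim, let go (horizontal distance between lid_flange and tub_rim below 0.007 m and z of lid_flange in the frame of tub_rim between -0.004 and 0.003 m and angle between each of lid_flange, tub_rim's own z axis and vertical below 0.06 rad and contact force between lid and the fingers below 0.05 N), for 0.3 s.
2. the canister is clamped between the tongs' two jaws and lifted off the bench (contact force between canister and tongs_left above 0.5 N and contact force between canister and tongs_right above 0.5 N and contact force between canister and the arm below 0.05 N and contact force between canister and the fingers below 0.05 N and height (world z) of canister_center above 0.045 m), for 0.2 s.
At the end, for the whole second after the job is handed in: Canister clamped in both jaws (0.5 N each), untouched by the robot, centre over 124 mm high, within 0.5 rad of upright, under 0.05 m/s; tongs in the fingers, over 80 mm high; lid let go, within 7 mm of the tub axis, disc -4 to +3 mm from the rim, lid and tub within 0.06 rad of level (all of step 1 and contact force between canister and tongs_left above 0.5 N and contact force between canister and tongs_right above 0.5 N and contact force between canister and the arm below 0.05 N and contact force between canister and the fingers below 0.05 N and contact force between the fingers and tongs above 1 N and height (world z) of canister_center above 0.124 m and height (world z) of tongs_grip above 0.08 m and angle between canister_center's own z axis and vertical below 0.5 rad and linear speed of canister below 0.05 m/s); the arm keeps its last pose, push and grip.
It fails at once if the gripper's fingers touch the canister (contact force between canister and the fingers above 0.3 N).
It fails at once if the canister is knocked over (angle between canister_center's own z axis and vertical above 1 rad).
It fails at once if the tin is disturbed (moved over 20 mm) (distance of tin from where it was at the start of the episode above 0.02 m).
It fails at once if the tape is disturbed (moved over 20 mm) (distance of tape from where it was at the start of the episode above 0.02 m).
It fails at once if the carton is disturbed (moved over 20 mm) (distance of carton from where it was at the start of the episode above 0.02 m).
It also fails if it takes over 58 s, if anything falls off the work surface, if the arm or the gripper's body presses on something with over 40 N, if the wrist force passes 120 N, or if a joint passes its speed limit or range.

## Working session

There is one attempt and no reset: what is moved stays moved. The work goes in short steps, Python scripts to look and compute and a shell command to move; the robot and the scene stay as the last step left them, time stands still between calls to the robot, and variables do not carry over. Pictures are saved under pics/ and viewed, about 8 in all and at most 12, crops included, and the job is handed in when it is done.

```bash
mkdir -p pics; ls
python3 - <<'E'
from station import robot, optics
import cv2, numpy as np
s=robot.get_state(); print({k:np.round(v,3) for k,v in s.items()})
for n in ("scene","top"):
    p,d=optics.grab_frame(n); c=optics.get_calibration(n)
    cv2.imwrite(f"pics/{n}0.png",p[:,:,::-1]); np.save(f"pics/{n}0_d.npy",d)
    print(n,c)
E
```

```text
pics
{'t': np.float64(0.0), 'q': array([-1.221,  0.333, -0.065,  1.461,  0.022,  1.35 , -0.088]), 'joint_velocities': array([-0.001, -0.001,  0.   ,  0.   , -0.   , -0.   , -0.   ]), 'joint_efforts': array([-0.0000e+00, -6.2546e+01,  4.9000e-02, -3.9161e+01,  1.6000e-02,
        1.0000e-02,  0.0000e+00]), 'ee_pos': array([0.228, 0.582, 0.231]), 'orientation': array([ 0.185,  0.983, -0.001, -0.   ]), 'contact_force': array([ 0.809,  0.613, -0.971]), 'ft_torque': array([ 0.014, -0.018,  0.023]), 'grip_width': np.float64(0.085)}
scene {'intrinsics': array([[484.94226149,   0.        , 325.08597111],
       [  0.        , 484.94226149, 197.49088078],
       [  0.        ,   0.        ,   1.        ]]), 'extrinsics': array([[ 0.84106524, -0.38425362,  0.38073406,  1.02002331],
       [ 0.54086854,  0.58645613, -0.60293485, -0.75738376],
       [ 0.00839608,  0.71303462,  0.70107855,  0.97260067],
       [ 0.        ,  0.        ,  0.        ,  1.        ]])}
top {'intrinsics': array([[391.15788534,   0.        , 321.5224972 ],
       [  0.        , 391.15788534, 197.43022199],
       [  0.        ,   0.        ,   1.        ]]), 'extrinsics': array([[ 1.00514657e-01,  9.65999542e-01, -2.38205141e-01,
         3.18750373e-01],
       [-9.94935076e-01,  9.78316607e-02, -2.30902601e-02,
        -7.08711357e-03],
       [ 9.98823828e-04,  2.39319560e-01,  9.70940344e-01,
         9.78383736e-01],
       [ 0.00000000e+00,  0.00000000e+00,  0.00000000e+00,
         1.00000000e+00]])}
```

View pics/top0.png

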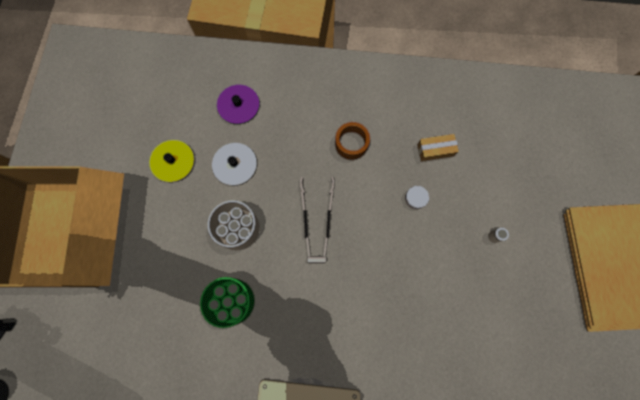

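View pics/scene0.png

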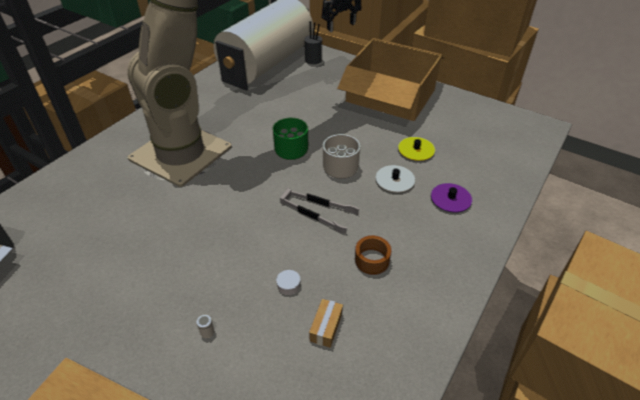

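The top view shows the white lid at (234,163), the white tub at (232,224), the tongs' sleeves at (306,223) and (329,223), the tin at (417,197) and the canister at (500,234). The scene view agrees, with the canister at (205,327).

```bash
cat > h.py <<'E'
import numpy as np, cv2
from station import robot, optics
def cal(n):
    c=optics.get_calibration(n); return np.array(c["intrinsics"]),np.array(c["extrinsics"])
def cloud(n,d):
    K,T=cal(n); v,u=np.mgrid[0:d.shape[0],0:d.shape[1]]
    p=np.stack([(u-K[0,2])/K[0,0]*d,-(v-K[1,2])/K[1,1]*d,-d],-1)
    return p@T[:3,:3].T+T[:3,3]
def ray(n,uv,z):
    K,T=cal(n); uv=np.atleast_2d(np.asarray(uv,float))
    r=np.c_[(uv[:,0]-K[0,2])/K[0,0],-(uv[:,1]-K[1,2])/K[1,1],-np.ones(len(uv))]@T[:3,:3].T
    return T[:3,3]+r*((z-T[2,3])/r[:,2])[:,None]
def proj(n,P):
    K,T=cal(n); p=(np.asarray(P)-T[:3,3])@T[:3,:3]
    return K[0,0]*p[0]/-p[2]+K[0,2], K[1,1]*p[1]/p[2]+K[1,2]
def circ(xy):
    A=np.c_[2*xy,np.ones(len(xy))]; s=np.linalg.lstsq(A,(xy**2).sum(1),rcond=None)[0]
    return s[:2],np.sqrt(s[2]+s[0]**2+s[1]**2)
def hullcirc(n,mask,z):  # circle from outline of the largest blob, cast to plane z
    cs=cv2.findContours(mask.astype(np.uint8),0,1)[0]; c=cv2.convexHull(max(cs,key=cv2.contourArea))[:,0]
    return circ(ray(n,c,z)[:,:2])
E
cat > m.py <<'E'
from h import *
for n in ("top","scene"):
    im=cv2.imread(f"pics/{n}0.png").astype(int); d=np.load(f"pics/{n}0_d.npy"); P=cloud(n,d)
    mx=im.max(2); sat=mx-im.min(2)
    bx=lambda c,r:(np.indices(d.shape)[1]>c[0]-r)&(np.indices(d.shape)[1]<c[0]+r)&(np.indices(d.shape)[0]>c[1]-r)&(np.indices(d.shape)[0]<c[1]+r)
    px=dict(top=dict(lid=(234,163),tub=(232,224),tin=(417,197),can=(500,234),tongs=(318,215),tape=(353,140)),
            scene=dict(lid=(396,179),tub=(341,155),tin=(288,282),can=(205,327),tongs=(318,210),tape=(373,254)))[n]
    b=bx(px["lid"],28)&((mx>120)|(P[...,2]>.02)); print(n,"lid outline",hullcirc(n,b&(P[...,2]>.006)&(sat<40),.013))
    k=bx(px["lid"],16)&(mx<50); v,u=np.nonzero(k); print(" knob px",u.mean(),v.mean(),len(u),ray(n,(u.mean(),v.mean()),.027)[0])
    for o,r,zl,zh in (("tub",32,.078,.095),("tin",18,.02,.032),("can",18,.042,.054),("tape",30,.042,.055)):
        m=bx(px[o],r)&(P[...,2]>zl)&(P[...,2]<zh); q=P[m]; print(" ",o,m.sum(),q.mean(0).round(4),circ(q[:,:2]))
        if m.sum()>5: print("   hull",hullcirc(n,m,{"tub":.085,"tin":.026,"can":.048,"tape":.048}[o]))
    k=bx(px["tongs"],50)&(mx<45)&(P[...,2]>.01)&(P[...,2]<.04)
    nn,L,st,ce=cv2.connectedComponentsWithStats(k.astype(np.uint8))
    for i in range(1,nn):
        if st[i,4]>15:
            q=P[L==i]; print("  sleeve",ce[i].round(1),st[i,4],ray(n,ce[i],.024)[0].round(4),np.median(q,0).round(4))
    v,u=np.nonzero(bx(px["tongs"],55)&(P[...,2]>.012)&(P[...,2]<.04)); 
    q=ray(n,np.c_[u,v],.02); print("  tongs extent",q.min(0).round(3),q.max(0).round(3),len(u))
E
python3 m.py
```

```text
top lid outline (array([0.62346765, 0.2518581 ]), np.float64(0.05739155369302124))
 knob px 232.62295081967213 161.11475409836066 61 [0.62457834 0.2518704  0.027     ]
  tub 291 [0.456  0.2186 0.0832] (array([0.45615109, 0.21683192]), np.float64(0.052606296704126726))
   hull (array([0.45584546, 0.21645916]), np.float64(0.05461340915072784))
  tin 402 [ 0.5791 -0.223   0.0252] (array([ 0.57931042, -0.22301962]), np.float64(0.0203907861107355))
   hull (array([ 0.57890086, -0.22273899]), np.float64(0.028491909550193307))
  can 149 [ 0.5012 -0.4229  0.0474] (array([ 0.50134461, -0.42333571]), np.float64(0.011594942205226933))
   hull (array([ 0.50111155, -0.42229709]), np.float64(0.01638251611700319))
  tape 411 [ 0.7106 -0.0471  0.0468] (array([ 0.71104547, -0.04713845]), np.float64(0.03961883453455733))
   hull (array([ 0.71049577, -0.04719092]), np.float64(0.04461376503181716))
  sleeve [305.4 223.5] 57 [0.4828 0.0487 0.024 ] [0.4843 0.0485 0.0229]
  sleeve [328.  223.5] 50 [ 0.4884 -0.0069  0.024 ] [ 0.4871 -0.0069  0.0227]
  tongs extent [ 0.39  -0.011  0.02 ] [0.61  0.075 0.02 ] 
[... 407 characters left out ...]
.22359587]), np.float64(0.02059788052297674))
   hull (array([ 0.58337384, -0.22479684]), np.float64(0.02889848498633949))
  can 161 [ 0.5043 -0.4242  0.0467] (array([ 0.50379053, -0.42386884]), np.float64(0.011509463085414022))
   hull (array([ 0.50522652, -0.42460471]), np.float64(0.01613535941365273))
  tape 397 [ 0.7153 -0.0486  0.0463] (array([ 0.71414333, -0.04793197]), np.float64(0.03979116251778169))
   hull (array([ 0.71504052, -0.04948336]), np.float64(0.04545459721142413))
  sleeve [317.7 198.9] 87 [0.4906 0.0423 0.024 ] [0.487  0.048  0.0169]
  sleeve [307.7 211.6] 86 [ 0.4948 -0.0131  0.024 ] [ 0.4911 -0.0082  0.0182]
  tongs extent [ 0.297 -0.09   0.02 ] [0.724 0.255 0.02 ] 960
```

```bash
cat >> h.py <<'E'
from scipy.spatial.transform import Rotation as Rt
def go(target,yaw=None):
    "tool-axis shift (cm) to target, turn (deg) to bring tool y to yaw(deg, world)"
    s=robot.get_state(); R=Rt.from_quat(s["orientation"]).as_matrix()
    y=np.degrees(np.arctan2(R[1,1],R[0,1])); d=(np.asarray(target)-s["ee_pos"])
    print("t %.2f"%s["t"],"tcp",s["ee_pos"].round(4),"tool-y yaw %.1f"%y,"F",np.round(s["contact_force"],1),"w %.4f"%s["grip_width"])
    print("shift cm",(R.T@d*100).round(2), "turn", None if yaw is None else -((yaw-y+180)%360-180), "tilt", R[:,2].round(3))
E
python3 - <<'E'
from h import *
P=cloud("top",np.load("pics/top0_d.npy"))
m=np.zeros(P.shape[:2],bool); m[160:300,:150]=1
q=P[m&(P[...,2]>.05)&(P[...,2]<.6)]; print(q.min(0),q.max(0),np.percentile(q,[1,99],axis=0))
go([.625,.2515,.12])
E
python3 -m crank '[0,0,0,-4,0, 0,-3,-1,-3,0, 0,-4,-1.2,0,0, 0,-4,-1.3,0,0, 0,-4,-1.3,0,0, 0,-4,-1.3,0,0]'
```

```text
[0.26682208 0.46051103 0.05000579] [0.54798263 0.7814629  0.14704818] [[0.27544065 0.46729529 0.05193663]
 [0.54085723 0.77744916 0.14346975]]
t 0.10 tcp [0.2275 0.5818 0.2306] tool-y yaw 68.6 F [0.1 0.  0.9] w 0.0856
shift cm [-49.05 -16.27  11.08] turn None tilt [-0.    -0.001 -1.   ]
t: 0.6
ee_pos: [0.3815, 0.4562, 0.2999]
orientation: [0.185, 0.983, -0.0, -0.0]
contact_force: [1.2, 0.8, -0.1]
grip_width: 0.0854
```

```bash
python3 -m crank '[0,-3.9,-1.3,0,0, 0,-3.9,-1.3,0,0, 0,-3.9,-1.3,1,0, 0,-3.8,-1.3,1.4,0, 0,-3.5,-1.2,2,0, 0,-3.5,-1.2,2,0, 0,-3,-1,2.8,0, 0,-2.5,-0.8,3,0, 0,-2,-0.8,3,0, 0,0,0,2.8,0]' 40; python3 -m crank '[0,0,0,0,0, 0,0,0,0,0, 0,0,0,0,0]'; python3 -c "
from h import *
go([.625,.2515,.018])"
```

```text
t: 1.43
ee_pos: [0.6235, 0.2493, 0.1189]
orientation: [0.188, 0.982, -0.002, 0.001]
contact_force: [0.3, 0.1, 0.2]
grip_width: 0.0857
t: 1.68
ee_pos: [0.6207, 0.2566, 0.123]
orientation: [0.185, 0.983, 0.001, 0.001]
contact_force: [-0.2, -0.1, -0.0]
grip_width: 0.0855
t 1.68 tcp [0.6207 0.2566 0.123 ] tool-y yaw 68.7 F [-0.2 -0.1 -0. ] w 0.0855
shift cm [-0.58 -0.34 10.5 ] turn None tilt [ 0.001  0.001 -1.   ]
```

```bash
python3 -m crank '[0,-0.3,-0.2,2,0, 0,-0.2,-0.1,2,0, 0,0,0,2,0, 0,0,0,1.5,0, 0,0,0,0,0, 0,0,0,0,0, 0,0,0,0,0]'; python3 -c "
from h import *
for i in range(2): go([.625,.2515,.018])
for n in ('top','scene'):
    p,d=optics.grab_frame(n); cv2.imwrite(f'pics/{n}1.png',p[:,:,::-1])
p=cv2.imread('pics/top1.png'); q=cv2.imread('pics/scene1.png')
cv2.imwrite('pics/c1.png',np.hstack([cv2.resize(p[110:220,180:290],(400,400)),cv2.resize(q[120:230,340:450],(400,400))]))
"
```

```text
t: 2.27
ee_pos: [0.6252, 0.2518, 0.0489]
orientation: [0.185, 0.983, 0.001, 0.001]
contact_force: [0.2, 0.8, 0.8]
grip_width: 0.0853
t 2.27 tcp [0.6252 0.2518 0.0489] tool-y yaw 68.7 F [0.2 0.8 0.8] w 0.0853
shift cm [ 0.02 -0.04  3.09] turn None tilt [ 0.003  0.002 -1.   ]
t 2.27 tcp [0.6252 0.2518 0.0489] tool-y yaw 68.7 F [0.2 0.8 0.8] w 0.0853
shift cm [ 0.02 -0.04  3.09] turn None tilt [ 0.003  0.002 -1.   ]
```

View pics/c1.png

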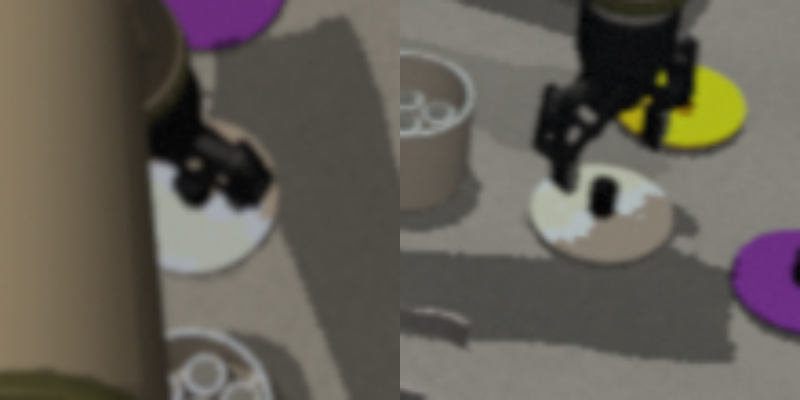

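The crop shows the fingers either side of the black knob of the white lid (right half, knob at about (600,195)). I'll descend and close.

```bash
python3 -m crank '[0,0,0,1,0, 0,0,0,1,0, 0,0,0,0.9,0, 0,0,0,0,0, 255,0,0,0,0, 255,0,0,0,0, 255,0,0,0,0, 255,0,0,0,0, 255,0,0,0,0, 255,0,0,0,0]' 40; python3 -m crank '[255,0,0,0,0, 255,0,0,0,0, 255,0,0,-1,0, 255,0,0,-2,0, 255,0,0,-4,0, 255,0,0,-4,0, 255,0,0,-4,0, 255,0,0,0,0, 255,0,0,0,0]';  python3 -c "
from h import *
go([.457,.217,.165])"
```

```text
t: 3.2
ee_pos: [0.6246, 0.2508, 0.0178]
orientation: [0.185, 0.983, 0.0, 0.0]
contact_force: [-0.4, 0.9, 3.6]
grip_width: 0.0227
t: 3.95
ee_pos: [0.6254, 0.2509, 0.1706]
orientation: [0.185, 0.983, 0.002, 0.002]
contact_force: [-0.4, -0.1, -0.4]
grip_width: 0.0228
t 3.95 tcp [0.6254 0.2509 0.1706] tool-y yaw 68.6 F [-0.4 -0.1 -0.4] w 0.0228
shift cm [14.45 -9.29  0.48] turn None tilt [ 0.005  0.002 -1.   ]
```

```bash
python3 -m crank '[255,2,-1.3,0,0, 255,3,-2,0,0, 255,3.4,-2.3,0,0, 255,3,-2,0,0, 255,2,-1.2,0,0, 255,1,-0.5,1,0, 255,0,0,1.5,0, 255,0,0,1,0, 255,0,0,0,0, 255,0,0,0,0]'; python3 -m crank '[255,0,0,0,0, 255,0,0,0,0, 255,0,0,0,0]'
cat > look.py <<'E'
from h import *
go([.4573,.216,.095])
for n in ('top','scene'):
    p,d=optics.grab_frame(n); cv2.imwrite(f'pics/{n}2.png',p[:,:,::-1]); np.save(f'pics/{n}2_d.npy',d)
p=cv2.imread('pics/top2.png'); q=cv2.imread('pics/scene2.png')
cv2.imwrite('pics/c2.png',np.hstack([cv2.resize(p[160:280,175:295],(400,400)),cv2.resize(q[85:205,280:400],(400,400))]))
E
python3 look.py
```

```text
t: 4.78
ee_pos: [0.4559, 0.2159, 0.1313]
orientation: [0.185, 0.983, -0.001, -0.001]
contact_force: [0.5, 0.3, -0.4]
grip_width: 0.0226
t: 5.03
ee_pos: [0.4567, 0.2165, 0.1326]
orientation: [0.185, 0.983, 0.0, 0.0]
contact_force: [-0.2, -0.8, -0.2]
grip_width: 0.0226
t 5.03 tcp [0.4567 0.2165 0.1326] tool-y yaw 68.6 F [-0.2 -0.8 -0.2] w 0.0226
shift cm [-0.08 -0.02  3.76] turn None tilt [ 0.001  0.    -1.   ]
```

View pics/c2.png

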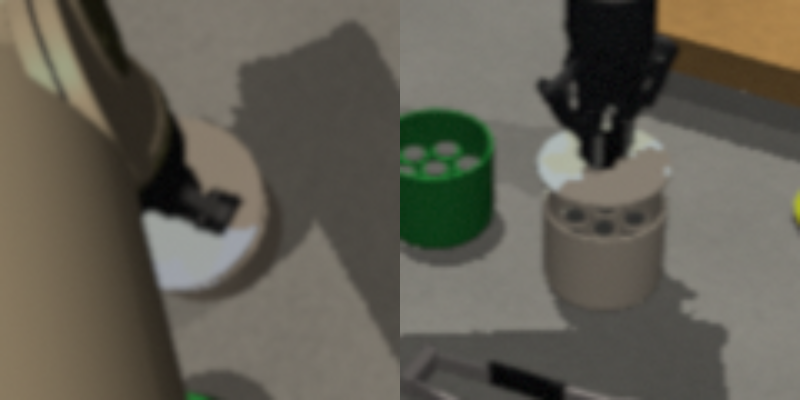

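Run:
```python
from h import *
for n,(c,r) in dict(scene=((340,130),24),top=((232,205),34)).items():
    d=np.load(f'pics/{n}2_d.npy'); im=cv2.imread(f'pics/{n}2.png').astype(int); P=cloud(n,d)
    m=(abs(P[...,2]-.1265)<.008)&(np.hypot(P[...,0]-.457,P[...,1]-.217)<.075)&(im.max(2)>70)
    q=P[m]; print(n,m.sum(),q.mean(0),q.min(0),q.max(0)); print(hullcirc(n,m,.128))
    # plane tilt
    A=np.c_[q[:,:2]-q[:,:2].mean(0),np.ones(len(q))]; print(np.linalg.lstsq(A,q[:,2],rcond=None)[0])
```

```text
scene 615 [0.46465762 0.2052979  0.12609363] [0.39978695 0.15714908 0.11872194] [0.51544877 0.27468858 0.13270498]
(array([0.45991876, 0.21210472]), np.float64(0.05840822544154481))
[-0.00271864  0.00304448  0.12609363]
top 929 [0.45143757 0.19288698 0.12670394] [0.39759646 0.15739766 0.12127296] [0.51244609 0.23476213 0.13179288]
(array([0.45660698, 0.20436736]), np.float64(0.05129482642410692))
[ 1.52219863e-05 -1.65557968e-03  1.26703944e-01]
```

```bash
python3 -m crank '[255,0,0,1,0, 255,0,0,1,0, 255,0,0,0.6,0, 255,0,0,0,0, 255,0,0,0,0]'; python3 -m crank '[255,0,0,0.4,0, 255,0,0,0.2,0, 255,0,0,0.2,0, 255,0,0,0.2,0, 255,0,0,0,0, 255,0,0,0,0]'
```

```text
t: 5.55
ee_pos: [0.4558, 0.2161, 0.1054]
orientation: [0.185, 0.983, -0.0, -0.001]
contact_force: [0.4, -0.5, -1.2]
grip_width: 0.0224
t: 6.05
ee_pos: [0.4563, 0.2165, 0.0962]
orientation: [0.185, 0.983, 0.0, 0.0]
contact_force: [0.7, 0.5, -1.4]
grip_width: 0.0229
```

```bash
python3 -m crank '[255,0,0,0.2,0, 255,0,0,0,0, 255,0,0,0,0]'; python3 -m crank '[0,0,0,0,0, 0,0,0,0,0, 0,0,0,0,0, 0,0,0,0,0, 0,0,0,0,0, 0,0,0,-1.5,0, 0,0,0,-3,0, 0,0,0,-3,0, 0,0,0,-3,0, 0,0,0,-2.5,-6]'; python3 -m crank '[0,2,-4,0,-6, 0,2,-4,0,-6, 0,1.5,-4,0,-6, 0,1,-4,0,-2, 0,0.5,-3.5,0,0, 0,0,0,0,0, 0,0,0,0,0, 0,0,0,0,0]';sed -i 's/2\.png/3.png/g;s/2_d/3_d/g' look.py; python3 look.py; python3 -c "
from h import *
go([.4865,.0205,.10],94.6)
for n in ('scene','top'):
    P=cloud(n,np.load(f'pics/{n}3_d.npy'))
    im=cv2.imread(f'pics/{n}3.png').astype(int)
    m=(abs(P[...,2]-.09)<.007)&(np.hypot(P[...,0]-.457,P[...,1]-.217)<.075)&(im.max(2)>60)
    q=P[m]; A=np.c_[q[:,:2]-q[:,:2].mean(0),np.ones(len(q))]; print(n,hullcirc(n,m,.09),q.min(0),q.max(0),np.linalg.lstsq(A,q[:,2],rcond=None)[0])
"
```

```text
t: 6.3
ee_pos: [0.4564, 0.2165, 0.0947]
orientation: [0.185, 0.983, 0.0, 0.0]
contact_force: [-0.6, -1.6, 5.0]
grip_width: 0.0226
t: 7.13
ee_pos: [0.4564, 0.2164, 0.2263]
orientation: [0.135, 0.991, 0.0, 0.0]
contact_force: [1.1, 0.4, -0.7]
grip_width: 0.0854
t: 7.8
ee_pos: [0.3768, 0.0383, 0.2243]
orientation: [-0.04, 0.999, 0.0, 0.0]
contact_force: [-1.0, 0.0, 0.4]
grip_width: 0.0856
t 7.80 tcp [0.3768 0.0383 0.2243] tool-y yaw 94.6 F [-1.   0.   0.4] w 0.0856
shift cm [-9.46 17.05 12.94] turn None tilt [ 0.     0.001 -1.   ]
t 7.90 tcp [0.3768 0.0388 0.2241] tool-y yaw 94.7 F [-0.4  0.1  0.2] w 0.0855
shift cm [-10.79  -2.73  12.41] turn 0.13013995079330698 tilt [-0. -0. -1.]
scene (array([0.4592548 , 0.21332336]), np.float64(0.05846580819681357)) [0.39945525 0.15588915 0.08308482] [0.51475546 0.27579753 0.09617925] [-0.00054252 -0.00238369  0.08826666]
top (array([0.45469222, 0.21723902]), np.float64(0.05552459589650662)) [0.39765808 0.20623729 0.08407833] [0.50886861 0.27358366 0.09332388] [-4.02458802e-03  7.07294389e-05  8.88891182e-02]
```

View pics/scene3.png

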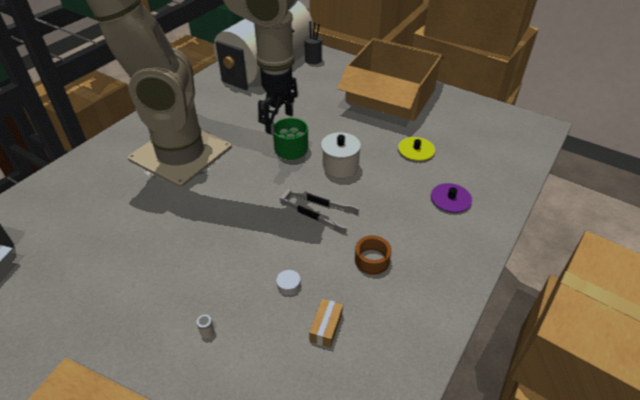

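The lid sits level on the white tub at (340,150), with its disc top at about 89 mm. Next I'll move over the tongs.

```bash
python3 -m crank '[0,-2.5,-0.5,0,0, 0,-3,-0.8,0,0, 0,-3,-0.8,2,0, 0,-2.3,-0.6,3,0, 0,0,0,4,0, 0,0,0,4,0, 0,0,0,3,0, 0,0,0,1,0, 0,0,0,0,0, 0,0,0,0,0]'; python3 -m crank '[0,0,0,0,0, 0,0,0,0,0]'; sed -i 's/3\.png/4.png/g;s/3_d/4_d/g;s/\[160:280,175:295\]/[160:280,260:380]/;s/85:205,280:400/150:250,270:370/' look.py; python3 look.py;  python3 -c "
from h import *
go([.487,.0207,.002],94.6)"
```

```text
t: 8.73
ee_pos: [0.4871, 0.0202, 0.055]
orientation: [-0.041, 0.999, -0.0, 0.0]
contact_force: [0.0, 0.6, 0.8]
grip_width: 0.0859
t: 8.9
ee_pos: [0.488, 0.0202, 0.0562]
orientation: [-0.041, 0.999, 0.001, 0.002]
contact_force: [1.0, 0.1, -0.0]
grip_width: 0.0857
t 8.90 tcp [0.488  0.0202 0.0562] tool-y yaw 94.7 F [ 1.   0.1 -0. ] w 0.0857
shift cm [ 1.46 19.77 -3.87] turn None tilt [ 0.003  0.001 -1.   ]
t 9.00 tcp [0.4875 0.02   0.0556] tool-y yaw 94.6 F [ 0.3  0.4 -0.1] w 0.0850
shift cm [0.06 0.07 5.36] turn 0.049772719568181856 tilt [ 0.003  0.001 -1.   ]
```

View pics/c4.png

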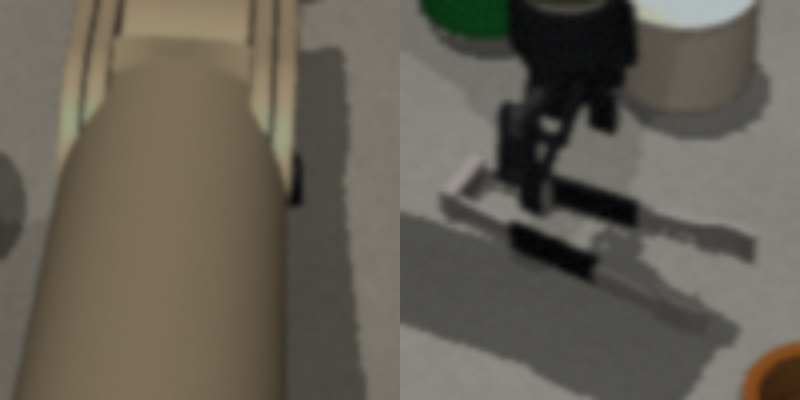

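The fingers are above the two black sleeves in the scene crop. I'll go down and squeeze to about 53 mm.

```bash
python3 -m crank '[0,0,0.05,2,0, 0,0,0,1.5,0, 0,0,0,1,0, 0,0,0,0.4,0, 0,0,0,0.4,0, 0,0,0,0,0, 0,0,0,0,0]'; python3 -m crank '[70,0,0,0,0, 70,0,0,0,0, 70,0,0,0,0, 70,0,0,0,0, 70,0,0,0,0]' 60;  python3 -m crank '[90,0,0,0,0, 90,0,0,0,0, 90,0,0,0,0]'
```

```text
t: 9.58
ee_pos: [0.4869, 0.0202, 0.0017]
orientation: [-0.04, 0.999, 0.0, 0.0]
contact_force: [-0.2, -0.1, 0.1]
grip_width: 0.0855
t: 10.0
ee_pos: [0.4872, 0.0204, 0.0021]
orientation: [-0.04, 0.999, 0.0, 0.001]
contact_force: [-0.8, 0.6, 6.7]
grip_width: 0.0622
t: 10.25
ee_pos: [0.4876, 0.0203, 0.0025]
orientation: [-0.04, 0.999, 0.0, 0.001]
contact_force: [-1.7, 0.3, 10.4]
grip_width: 0.0551
```

```bash
python3 -m crank '[97,0,0,0,0, 97,0,0,0,0, 97,0,0,-0.5,0, 97,0,0,-1,0, 97,0,0,-2,0, 97,0,0,-2.5,0, 97,0,0,0,0, 97,0,0,0,0, 97,0,0,0,0]'; python3 -c "
from h import *
go([.487,.0207,.06],94.6)
for n in ('scene','top'):
    p,d=optics.grab_frame(n); cv2.imwrite(f'pics/{n}5.png',p[:,:,::-1]); np.save(f'pics/{n}5_d.npy',d)
p=cv2.imread('pics/scene5.png'); cv2.imwrite('pics/c5.png',cv2.resize(p[120:250,260:390],(580,580)))"
```

```text
t: 11.0
ee_pos: [0.4863, 0.0203, 0.0612]
orientation: [-0.041, 0.999, 0.0, 0.0]
contact_force: [0.1, 0.1, -1.4]
grip_width: 0.0532
t 11.00 tcp [0.4863 0.0203 0.0612] tool-y yaw 94.7 F [ 0.1  0.1 -1.4] w 0.0532
shift cm [-0.08  0.03  0.12] turn 0.05320053767869126 tilt [ 0.  0. -1.]
```

View pics/c5.png

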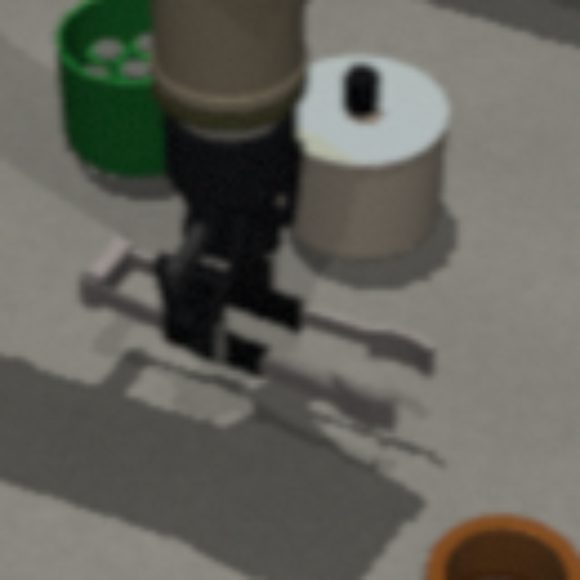

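The tongs hang in the fingers, clear of the bench, with the jaws open at about (415,375) in the crop. I'll check their pitch and where the jaws are relative to the TCP.

Run:
```python
from h import *
s=robot.get_state(); R=Rt.from_quat(s["orientation"]).as_matrix()
# tongs frame: y=tool y (yaw 94.6), x = y rotated -90, z up
y=np.array([R[0,1],R[1,1]]); x=np.array([y[1],-y[0]])
for n in ('scene','top'):
    P=cloud(n,np.load(f'pics/{n}5_d.npy')); d=P[...,:2]-s["ee_pos"][:2]; a=d@x; b=d@y; z=P[...,2]
    m=(a>.03)&(a<.16)&(abs(b)<.06)&(z>.045)&(z<.1)
    print(n,m.sum(), "amax",np.sort(a[m])[-6:].round(4) if m.sum()>6 else '')
    for lo,hi in ((.035,.06),(.06,.08),(.08,.1),(.1,.13)):
        for sg in (1,-1):
            k=m&(a>lo)&(a<hi)&(b*sg>0)
            if k.sum()>3: print(lo,sg,k.sum(),"b",b[k].min().round(4),b[k].max().round(4),"z",np.percentile(z[k],[5,95]).round(4))
    k=(a<-.06)&(a>-.12)&(abs(b)<.05)&(z>.045)&(z<.1); 
    if k.sum()>3: print("tail",k.sum(),a[k].min(),b[k].mean(),np.percentile(z[k],[5,95]).round(4))
```

```text
scene 415 amax [0.1221 0.1225 0.1233 0.1234 0.1234 0.1244]
0.035 1 45 b 0.0159 0.0289 z [0.063  0.0776]
0.035 -1 43 b -0.0295 -0.0193 z [0.0633 0.0779]
0.06 1 35 b 0.0208 0.0309 z [0.0628 0.0773]
0.06 -1 33 b -0.0304 -0.0228 z [0.0627 0.0771]
0.08 1 51 b 0.02 0.0296 z [0.0561 0.0826]
0.08 -1 50 b -0.0317 -0.0242 z [0.0592 0.0823]
0.1 1 63 b 0.0218 0.0329 z [0.0567 0.0808]
0.1 -1 66 b -0.0321 -0.0225 z [0.0584 0.0811]
tail 165 -0.09344073843772085 -0.0045146749175407975 [0.0616 0.0824]
top 0 amax
```

The tongs are level, with jaw mid-height about 9 mm above the TCP and the mouth 100 mm ahead on the centre line. Next I'll lift and turn the jaws to a -40° heading.

```bash
python3 -m crank '[97,0,0,-1,3, 97,0,0,-1.5,6, 97,0,0,-1.5,6, 97,0,0,-1,7, 97,0,0,0,7, 97,0,0,0,7, 97,0,0,0,6, 97,0,0,0,2.6, 97,0,0,0,0, 97,0,0,0,0]'; python3 -c "
from h import *
go([.357,-.301,.11],50)"
```

```text
t: 11.93
ee_pos: [0.486, 0.0201, 0.1105]
orientation: [0.341, 0.94, -0.0, -0.001]
contact_force: [0.3, 0.0, -1.2]
grip_width: 0.0531
t 11.93 tcp [0.486  0.0201 0.1105] tool-y yaw 50.2 F [ 0.3  0.  -1.2] w 0.0531
shift cm [-10.67 -32.92   0.08] turn 0.15093620604474722 tilt [-0.001 -0.    -1.   ]
```

```bash
python3 -m crank '[97,-0.6,-2,0,0, 97,-1,-3,0,0, 97,-1.2,-3.5,0,0, 97,-1.2,-3.7,0,0, 97,-1.2,-3.7,0,0, 97,-1.2,-3.7,0,0, 97,-1.2,-3.7,0,0, 97,-1.2,-3.7,0,0, 97,-1.1,-3.3,0,0, 97,-0.6,-1.8,0,0]'; python3 -m crank '[97,-0.2,-0.8,0,0, 97,0,0,0,0, 97,0,0,0,0, 97,0,0,0,0]'; python3 -c "
from h import *
go([.357,-.301,.019],50)"
```

```text
t: 12.77
ee_pos: [0.3585, -0.2969, 0.1113]
orientation: [0.342, 0.94, -0.0, 0.0]
contact_force: [0.7, -0.0, -1.8]
grip_width: 0.0534
t: 13.1
ee_pos: [0.3579, -0.2993, 0.1109]
orientation: [0.34, 0.94, 0.0, -0.0]
contact_force: [0.1, -0.3, -0.5]
grip_width: 0.0532
t 13.10 tcp [ 0.3579 -0.2993  0.1109] tool-y yaw 50.2 F [ 0.1 -0.3 -0.5] w 0.0532
shift cm [-0.05 -0.19  9.19] turn 0.18969483275546395 tilt [-0.     0.001 -1.   ]
```

Descend to 19 mm, move forward part-way, and look at the alignment.

```bash
python3 -m crank '[97,0,-0.1,2,0, 97,0,-0.1,3,0, 97,0,0,2.5,0, 97,0,0,1.2,0, 97,0,0,0.5,0, 97,-1,0,0,0, 97,-1.5,0,0,0, 97,-0.5,0,0,0, 97,0,0,0,0, 97,0,0,0,0]'
python3 - <<'E'
from h import *
go([.4262,-.359,.019],50)
s=robot.get_state(); R=Rt.from_quat(s["orientation"]).as_matrix(); y=R[:2,1]; x=-R[:2,0]
for n in ('scene','top'):
    p,dd=optics.grab_frame(n); cv2.imwrite(f'pics/{n}6.png',p[:,:,::-1])
    P=cloud(n,dd); d=P[...,:2]-s["ee_pos"][:2]; a=d@x; b=d@y; z=P[...,2]
    m=(a>.06)&(a<.127)&(abs(b)<.05)&(z>.012)&(z<.06)&(a<.125)
    for sg in (1,-1):
        k=m&(b*sg>0); print(n,sg,k.sum(),b[k].min().round(4) if k.any() else '',b[k].max().round(4) if k.any() else '', a[k].max() if k.any() else '')
    k=(np.hypot(P[...,0]-.503,P[...,1]+.423)<.03)&(z>.043)&(z<.055); c=circ(ray(n,cv2.convexHull(np.argwhere(k)[:,::-1].astype(np.int32))[:,0],.048)[:,:2]); e=c[0]-s["ee_pos"][:2]; print(n,"can",c,"a,b",e@x,e@y)
q=cv2.imread('pics/scene6.png'); cv2.imwrite('pics/c6.png',cv2.resize(q[240:370,100:260],(800,650))[:600])
E
```

```text
t: 13.93
ee_pos: [0.3793, -0.3216, 0.0197]
orientation: [0.342, 0.94, -0.0, 0.0]
contact_force: [-0.1, 0.5, -0.8]
grip_width: 0.0532
t 13.93 tcp [ 0.3793 -0.3216  0.0197] tool-y yaw 50.1 F [-0.1  0.5 -0.8] w 0.0532
shift cm [-5.99  0.14  0.07] turn 0.05696619404722014 tilt [ 0.001 -0.    -1.   ]
scene 1 81 0.0219 0.032 0.1230437020906712
scene -1 90 -0.0287 -0.0197 0.12289811669468084
scene can (array([ 0.50495173, -0.42431371]), np.float64(0.015889596493068717)) a,b 0.16221908711076102 0.0019255746606425801
top 1 88 0.0199 0.0304 0.11987633954788504
top -1 0   
top can (array([ 0.50124417, -0.42318877]), np.float64(0.01581652073647866)) a,b 0.15865432711138072 0.00040770141052534755
```

View pics/c6.png

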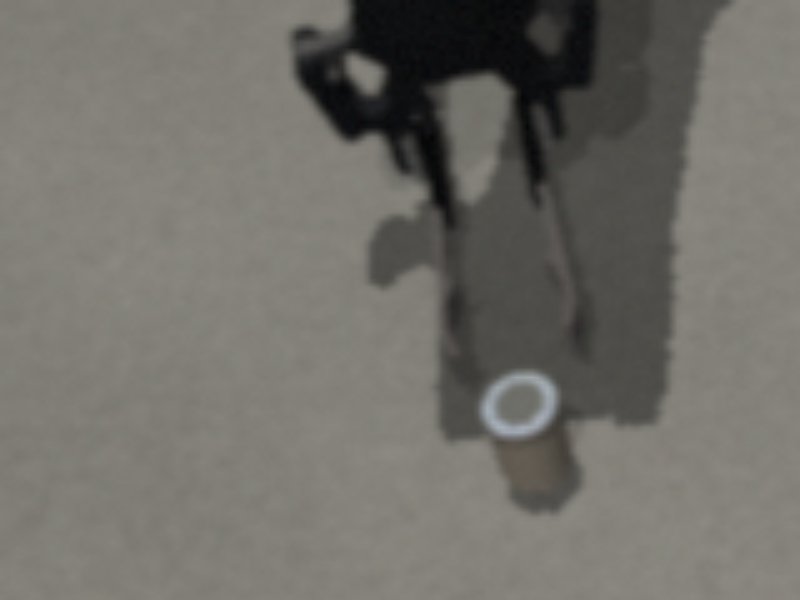

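The jaws line up with the canister (ring at (518,403) in the crop) to within about 1 mm sideways. It is 60 mm ahead, so I'll go forward and clamp.

```bash
python3 -m crank '[97,-1,0,0,0, 97,-1.5,0.05,0,0, 97,-1.5,0,0,0, 97,-1.2,0,0,0, 97,-0.8,0,0,0, 97,0,0,0,0, 97,0,0,0,0, 97,0,0,0,0]'
python3 - <<'E'
from h import *
go([.4262,-.359,.019],50)
for n in ('scene',):
    p,dd=optics.grab_frame(n); P=cloud(n,dd); s=robot.get_state(); R=Rt.from_quat(s["orientation"]).as_matrix(); k=(np.hypot(P[...,0]-.503,P[...,1]+.423)<.03)&(P[...,2]>.043)&(P[...,2]<.055); c=P[k].mean(0); e=(c-s["ee_pos"])[:2]; print(c,e@-R[:2,0],e@R[:2,1])
E
python3 -m crank '[115,0,0,0,0, 115,0,0,0,0, 125,0,0,0,0, 125,0,0,0,0, 135,0,0,0,0, 135,0,0,0,0, 160,0,0,0,0, 160,0,0,0,0, 160,0,0,0,0, 160,0,0,0,0]' 40
```

```text
t: 14.7
ee_pos: [0.4245, -0.3592, 0.019]
orientation: [0.342, 0.94, 0.0, -0.0]
contact_force: [-1.4, -0.5, -0.8]
grip_width: 0.0528
t 14.70 tcp [ 0.4245 -0.3592  0.019 ] tool-y yaw 50.0 F [-1.4 -0.5 -0.8] w 0.0528
shift cm [-0.12  0.12  0.  ] turn 0.020504657022740957 tilt [-0.001  0.001 -1.   ]
[ 0.50398613 -0.4240225   0.04686569] 0.10257414352305295 0.0012885717159132185
t: 15.58
ee_pos: [0.4252, -0.3597, 0.0191]
orientation: [0.342, 0.94, 0.0, -0.0]
contact_force: [-0.2, 0.8, -0.9]
grip_width: 0.0436
```

Clamped at 43.6 mm, as expected on the canister. I'll squeeze fully and lift.

```bash
python3 -m crank '[255,0,0,0,0, 255,0,0,0,0, 255,0,0,0,0, 255,0,0,-0.5,0, 255,0,0,-1,0, 255,0,0,-1,0, 255,0,0,-1,0, 255,0,0,-1,0, 255,0,0,0,0, 255,0,0,0,0]' 60; python3 -m crank '[255,0,0,-1,0, 255,0,0,-1.5,0, 255,0,0,-1.5,0, 255,0,0,-1.5,0, 255,0,0,-1.5,0, 255,0,0,-1,0, 255,0,0,-0.5,0, 255,0,0,0,0, 255,0,0,0,0, 255,0,0,0,0]'
python3 - <<'E'
from h import *
go([.4262,-.359,.15],50)
for n in ('scene','top'):
    p,dd=optics.grab_frame(n); cv2.imwrite(f'pics/{n}7.png',p[:,:,::-1]); P=cloud(n,dd); k=(np.hypot(P[...,0]-.503,P[...,1]+.423)<.03)&(P[...,2]>.165)&(P[...,2]<.19); print(n,k.sum(),P[k].mean(0) if k.any() else '')
    k=(abs(P[...,2]-.09)<.007)&(np.hypot(P[...,0]-.457,P[...,1]-.217)<.075); q=P[k]; A=np.c_[q[:,:2]-q[:,:2].mean(0),np.ones(len(q))]; print("lid",hullcirc(n,k,.09),np.linalg.lstsq(A,q[:,2],rcond=None)[0])
    k=(np.hypot(P[...,0]-.581,P[...,1]+.223)<.04)&(abs(P[...,2]-.026)<.006); print("tin",hullcirc(n,k,.026))
E
```

```text
t: 16.42
ee_pos: [0.4257, -0.3598, 0.065]
orientation: [0.342, 0.94, 0.0, 0.001]
contact_force: [0.9, -0.2, -1.3]
grip_width: 0.0423
t: 17.25
ee_pos: [0.4249, -0.3593, 0.1483]
orientation: [0.342, 0.94, 0.0, -0.001]
contact_force: [0.5, 0.4, -2.2]
grip_width: 0.0423
t 17.25 tcp [ 0.4249 -0.3593  0.1483] tool-y yaw 50.0 F [ 0.5  0.4 -2.2] w 0.0423
shift cm [-0.08  0.11 -0.17] turn 0.046854733846117824 tilt [-0.001  0.001 -1.   ]
scene 255 [ 0.50499377 -0.42404895  0.1721952 ]
lid (array([0.45932845, 0.21308797]), np.float64(0.058686262461433686)) [0.00239755 0.00363963 0.08843678]
tin (array([ 0.58345366, -0.22462753]), np.float64(0.02885235928622957))
top 170 [ 0.50573237 -0.41708059  0.17338162]
lid (array([0.45449175, 0.21455724]), np.float64(0.05755907659418511)) [-0.00015857 -0.00071572  0.08886293]
tin (array([ 0.57901554, -0.22276824]), np.float64(0.02843370362299052))
```

View pics/scene7.png

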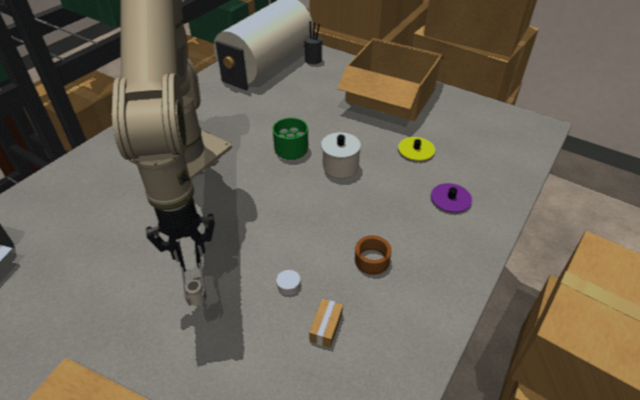

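The canister hangs upright in the jaws at (195,288), its top at about 173 mm, and the lid and bystanders are in place. I'll let it settle, check for slip and hand in.

```bash
python3 -m crank '[255,0,0,0,0, 255,0,0,0,0, 255,0,0,0,0, 255,0,0,0,0, 255,0,0,0,0, 255,0,0,0,0, 255,0,0,0,0, 255,0,0,0,0, 255,0,0,0,0, 255,0,0,0,0]'
python3 - <<'E'
from h import *
from station import ticket
p,dd=optics.grab_frame('scene'); P=cloud('scene',dd); k=(np.hypot(P[...,0]-.503,P[...,1]+.423)<.03)&(P[...,2]>.165)&(P[...,2]<.19); z=P[k].mean(0)[2]; print(k.sum(),z)
if k.sum()>150 and z>.168: print(ticket.close_job())
E
```

```text
t: 18.18
ee_pos: [0.4253, -0.3596, 0.1491]
orientation: [0.342, 0.94, 0.0, 0.0]
contact_force: [0.6, 0.7, -1.7]
grip_width: 0.0423
270 0.1730432495324456
the job is handed in; nothing more can be done
None
```

I put the white lid back on the tub and let go of it. Then I picked up the tongs, clamped the canister at about 43 mm over the sleeves and lifted it. I handed the job in at about 18 s, still holding it there; no verdict was reported.

**Last checks**
- **Canister:** it looked upright in the jaws, top at about 173 mm, so its centre is at roughly 149 mm. It did not slip over 0.9 s of holding.
- **Lid:** it was level to within 0.005 rad, with its top at about 88.5 mm. That reads 1.5 mm below the 90 mm expected when seated; tops of known height also read 0.5–2 mm low. The two cameras placed its centre about 5 mm apart, a bias they also showed for the tub, so lid and tub still agree within each view.
- **Bystanders:** the tin had not moved by measurement. I checked the tape and carton only by eye in the final picture, where they look unmoved.
- **Not measured:** I could not read the jaw forces on the canister directly; the hold is inferred from the width and the lack of slip.

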